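# Find the balance point of a weighted tube

## Task

A weight is fixed somewhere out of sight inside the closed square tube. Lift the tube clear of the bench to feel where it balances, set it back down flat on the bench and let go, then take it again over its balance point and lay it across the narrow saddle of the balance rest, between the guard forks, so that it stays level there on its own. Do not knock the loose things on the bench about.

Things in the scene. Friction and masses are not known exactly. Their poses are not given: they have to be found in the camera images.
- tube_mid (a point): Centre of the closed square aluminium tube with black end plugs, 200 mm long, 36 x 36 mm in section, 0.5 to 0.7 kg. Its x axis runs along the tube. It starts flat on the bench. The balance point lies on its centre line up to 62 mm from this centre, towards either end, elsewhere every time. Gripped away from there, its heavy end pulls down and it may droop in the fingers.
- rest_top (a point): Centre of the saddle's flat top, 60 mm above the bench, on the balance rest, a dark steel stand fixed to the bench (base 150 mm along x, 86 mm along y, 10 mm thick). x is the direction in which the tube shall lie (either way round), z is up. The top measures only 24 mm along x and 32 mm along y.
- rest_fork (a point): Centre of the gap of one of the rest's two guard forks, 42 mm from the saddle's centre along its +x, 60 mm above the bench; the other is at -x. A fork is two upright pins on a low crossbar (top at 26 mm), 8 mm thick along x, tops 90 mm up, 60 mm apart (clear) along y: the tube lies between them. 76 mm are clear between the forks along x, so fingers on the tube fit only near the saddle.
- masking_tape_mid (a point): Centre of a loose roll of masking tape lying flat, 96 mm across, 25 mm high; a bystander.
- grey_box_mid (a point): Centre of a loose small grey screw box, 62 x 102 x 34 mm, lying flat; a bystander.
- sanding_block_mid (a point): Centre of a loose cork sanding block, 60 x 100 x 32 mm; a bystander.
There are look-alikes about, which are no part of the job. Of the things like the part that bears rest_top, leave any that is red; of the rest the larger one is meant.

How it is judged:
By the outcome, as a careful person would: the job done as asked, in the order asked, and still so for the second after the job is handed in, with the robot touching nothing.
It also fails if it takes over 58 s, if anything falls off the work surface, if the arm or the gripper's body presses on something with over 40 N, if the wrist force passes 120 N, or if a joint passes its speed limit or range.

## Robot

A 7-joint arm with a two-finger parallel gripper is mounted at the origin on a cart in front of the work surface, level with it; the furniture and walls round the work are solid. World frame = base frame: x ahead of the robot, y to its left, z up, the work surface at z = 0. Lengths are in m, angles in rad, forces in N, time in s.
With the tool pointing down it reaches from about 0.4 to 0.85 m from the base axis. Payload 4.5 kg.
Tool frame: the origin (TCP) lies on the centre line of the jaws, within the pads' length; the fingertips stand 8 mm ahead of it and the grasp point (between the pads) lies 11 mm behind it; z points along the fingers, x is the direction in which the jaws open and shut, and the axes are right-handed (so a half turn about z gives the same grasp; the last joint's range is limited). The gripper opens to 88 mm and grips with 3 to 60 N. Pads are 18 mm wide; open, the fingers measure 123 mm over their backs; the gripper's body (75 mm by 187 mm) begins 45 mm behind the grasp point.
Start: joints at [1.21, 0.689, -0.195, 1.565, 0.157, 0.902, -0.215], TCP at [0.24, -0.577, 0.247] pointing down, gripper open.
Joint ranges: [-3.01, 3.01], [-0.46, 2.08], [-1.47, 1.51], [0.13, 2.56], [-1, 4.14], [0.04, 2.09], [-2.66, 2.66]. Speed limits (rad/s): [2.57, 2.57, 3.14, 3.14, 3.14, 3.14, 3.14].

## Interface

Orientations are given as a unit quaternion [x, y, z, w].
In Python, from plant import get_state, snapshot, finish_job, boxes_of, pinpoint gives the robot as it stands.
- The arm moves only by the shell command python3 -m creep 'ROWS' [FORCE]. ROWS is JSON, a list of rows, each an object with "hand": the finger opening in m, from 0 to 0.0881; "slide": the shift along the tool's x, y, z in m, a list of three; "turn": the turn about the tool's z in degrees. A call has 1 to 5 rows; each row shifts and turns the commanded pose from where the row before left it, along the tool's axes as they then stand; what a row does not reach is not made up. A row lasts 1/8 s, in which the tool goes at most 62.5 mm and 10.7 degrees, less where a joint would pass 70% of its speed; a pose out of reach is approached as far as the arm can. A call is refused whole if a number of a shift passes 0.0625 or a number of a turn 10.7, either way. A call with a gripper value outside its range is refused whole. The fingers move at their own pace and stop on an object; FORCE is the grip in N (left out, the last holds). Time passes only in rows, so rows that do not move let the fingers close. It gives the time, the measured TCP pose, the force and the opening at its end, in the units of the state.
- get_state(): the state, without advancing time (a new reading comes with each control period).
- snapshot(name): name is "side" or "top" or "wrist"; returns a dict with "frame" (480x640x3 uint8, red, green, blue), "depth" (480x640 float32, m along the optical axis (not along the pixel's ray), 0 where there is no reading), "mtx" (3x3 intrinsics, pixels), "camera_from_world" (4x4, takes a point from world to camera coordinates). Camera axes: x right, y down, z forward; pixel columns grow to the right and rows downward; lengths in m; the calibration is good to about 2 mm. A picture is of the moment at which its call begins.
- finish_job(): hands the job in, once; it reports no verdict.
Trained networks look in a picture, given as the dict that the camera call returned (one of the last four; its "shot" number tells which), for a name from the list of things; names that differ only in an ending like _2 or _b are one class to them, and where a whole thing is asked for, a point or a joint stands for the part that bears it (a point fixed in the world has none). Each returns a list of dicts, best first, with "conf" (0 to 1); they miss things now and then, are a little off and sometimes report something else, mostly with a low value. They report only what shows in the picture. A call takes as long as a camera call. They do not tell look-alikes from the thing itself.
- boxes_of(target, picture): "uv" ([column, row] in pixels, amid what is visible of it).
- pinpoint(target, picture): "uv" ([column, row] in pixels: a listed point, or the origin of a listed thing).
The state is a dict: "clock": time; "q": joint angles; "qd": joint speeds; "joint_torque": joint torques, N m; "tool_pos": TCP position; "eef_rot": TCP orientation; "contact_force": force on the tool from outside, world axes, zero at the start; "moment": the same for the moment, N m; "opening": opening from 0.0 (shut) to 1.0 (fully open).
Only numpy, scipy, OpenCV 4.12 (cv2) and the standard library are available. Lean on these libraries where they do the work, as an engineer would, in place of code of your own. Each camera call takes 0.05 s, during which the arm holds its last target.

## Working session

There is one attempt and no reset: what is moved stays moved. The work goes in short steps, Python scripts to look and compute and a shell command to move; the robot and the scene stay as the last step left them, time stands still between calls to the robot, and variables do not carry over. Pictures are saved under pics/ and viewed, and the job is handed in when it is done.

```bash
mkdir -p pics; ls
cat > h.py <<'E'
import numpy as np,cv2
from plant import *
def save(p,n): cv2.imwrite('pics/'+n,p['frame'][:,:,::-1])
def world(p,uv,z=None):
    K=np.array(p['mtx']);T=np.linalg.inv(np.array(p['camera_from_world']))
    r=np.linalg.inv(K)@[uv[0],uv[1],1]
    if z is None:
        u,v=int(round(uv[0])),int(round(uv[1]));w=p['depth'][max(v-2,0):v+3,max(u-2,0):u+3];w=w[w>0]
        if len(w)==0: return None
        c=r*np.median(w); return (T@np.r_[c,1])[:3]
    d=T[:3,:3]@r;o=T[:3,3];return o+d*(z-o[2])/d[2]
E
python3 - <<'E'
from h import *
s=get_state();print(s)
for c in ['top','side']:
    p=snapshot(c);save(p,c+'0.png')
    for n in ['tube_mid','rest_top','rest_fork','masking_tape_mid','grey_box_mid','sanding_block_mid']:
        for d in pinpoint(n,p)[:4]: print(c,n,np.round(d['uv']),round(d['conf'],2),np.round(world(p,d['uv']),3))
E
```

```text
pics
{'clock': 0.0, 'q': array([ 1.20983008,  0.6899935 , -0.19452063,  1.56630046,  0.15729257,
        0.90255007, -0.21510357]), 'qd': array([ 0.00014959, -0.00011249, -0.00070866, -0.00155371,  0.00031374,
       -0.00099186, -0.00093696]), 'joint_torque': array([ 1.91609283e-04, -5.27555215e+01, -1.26677960e+00, -1.53426433e+01,
       -5.26732241e-02,  6.57991623e-03,  1.65915217e-04]), 'tool_pos': array([ 0.24009188, -0.57637967,  0.24591589]), 'eef_rot': array([ 8.32064116e-01, -5.54678684e-01, -8.07787474e-04, -4.60641640e-04]), 'contact_force': array([ 0.1140409 , -0.32012846, -0.11093882]), 'moment': array([ 0.03671083,  0.0208691 , -0.02303547]), 'opening': 1.0002003117313896}
top tube_mid [427. 254.] 0.69 [ 0.51  -0.193  0.035]
top rest_top [343. 305.] 0.83 [0.394 0.008 0.061]
top rest_top [249. 259.] 0.77 [0.501 0.223 0.061]
top rest_top [177. 212.] 0.64 [0.614 0.393 0.046]
top rest_fork [161. 215.] 0.79 [0.613 0.44  0.008]
top rest_fork [232. 252.] 0.68 [0.522 0.269 0.015]
top rest_fork [326. 304.] 0.66 [0.396 0.047 0.024]
top masking_tape_mid [189. 289.] 0.66 [0.436 0.372 0.001]
top grey_box_mid [314. 160.] 0.71 [0.738 0.07  0.035]
top sanding_block_mid [410. 153.] 0.93 [ 0.754 -0.16   0.031]
side tube_mid [279. 318.] 0.87 [ 0.505 -0.216  0.037]
side rest_top [333. 199.] 0.78 [ 0.61   0.857 -0.115]
side rest_top [294. 218.] 0.7 [0.503 0.221 0.061]
side rest_top [238. 252.] 0.56 [0.389 0.012 0.061]
side rest_fork [242. 246.] 0.85 [0.368 0.168 0.002]
side rest_fork [335. 198.] 0.71 [ 0.617  0.875 -0.115]
side rest_fork [298. 211.] 0.6 [0.5   0.424 0.   ]
side masking_tape_mid [274. 214.] 0.57 [0.436 0.33  0.027]
side grey_box_mid [390. 260.] 0.79 [0.737 0.034 0.035]
side sanding_block_mid [413. 313.] 0.83 [ 0.761 -0.182  0.033]
```

View pics/top0.png

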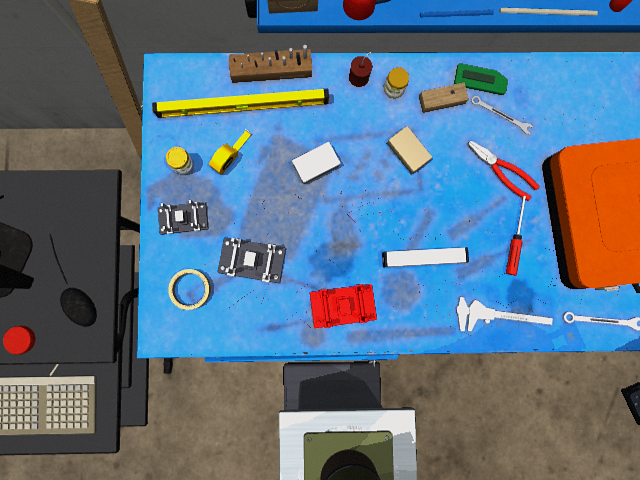

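View pics/side0.png

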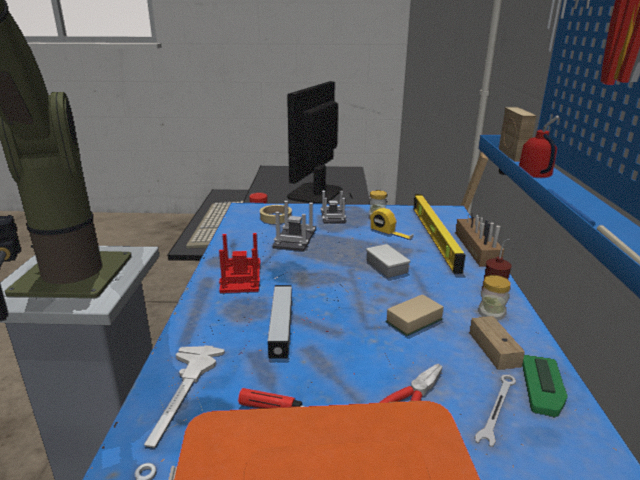

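Rest candidates in the top view are red (343,305), larger dark (249,259) and small dark (177,212). The red one is excluded and (249,259) is the larger of the other two, also measuring 61 mm at the saddle against 46 mm. I'll confirm this in a crop and measure the poses.

```bash
cat > m.py <<'E'
from h import *
def cloud(p):
    K=np.array(p['mtx']);T=np.linalg.inv(np.array(p['camera_from_world']))
    v,u=np.mgrid[:480,:640];d=p['depth'];c=np.stack([(u-K[0,2])/K[0,0]*d,(v-K[1,2])/K[1,1]*d,d],-1)
    W=c@T[:3,:3].T+T[:3,3];W[d==0]=np.nan;return W
def rect(W,c,r,z0,z1):
    m=(np.hypot(W[...,0]-c[0],W[...,1]-c[1])<r)&(W[...,2]>z0)&(W[...,2]<z1)
    P=W[m];R=cv2.minAreaRect(P[:,:2].astype(np.float32)*1000);return len(P),P[:,2].mean().round(4),R
E
python3 - <<'E'
from m import *
p=snapshot('top');W=cloud(p)
print('tube',rect(W,(.51,-.2),.13,.028,.045))
print('saddle',rect(W,(.501,.223),.03,.052,.07))
print('base',rect(W,(.501,.223),.11,.006,.1))
print('pins',rect(W,(.501,.223),.09,.075,.1))
print('tape',rect(W,(.436,.372),.08,.012,.04))
print('small',rect(W,(.614,.393),.1,.006,.1))
print('red',rect(W,(.39,.01),.11,.006,.1))
for n,c,r in (('pins',(.501,.223),.09),):
    m=(np.hypot(W[...,0]-c[0],W[...,1]-c[1])<r)&(W[...,2]>.078)&(W[...,2]<.1);print(np.round(W[m],3)[:40])
f=p['frame'];a=cv2.resize(f[180:330,130:400],None,fx=2.9,fy=2.9,interpolation=cv2.INTER_CUBIC);cv2.imwrite('pics/crop1.png',a[:,:,::-1])
w=snapshot('wrist');save(w,'w0.png')
E
```

```text
tube (1298, np.float64(0.0364), ((504.5748291015625, -191.06671142578125), (36.151611328125, 201.1617889404297), 2.4900288581848145))
saddle (149, np.float64(0.0603), ((503.0845031738281, 222.23178100585938), (24.121965408325195, 31.84950828552246), 79.21430969238281))
base (2296, np.float64(0.019), ((498.4279479980469, 222.45098876953125), (209.37411499023438, 198.41551208496094), 58.20726776123047))
pins (74, np.float64(0.0888), ((502.9297180175781, 222.3021697998047), (92.32041931152344, 79.6524658203125), 79.63709259033203))
tape (552, np.float64(0.0238), ((435.564697265625, 367.6547546386719), (94.39814758300781, 95.15982055664062), 34.551395416259766))
small (1203, np.float64(0.0179), ((610.387451171875, 394.3264465332031), (160.6044921875, 184.23953247070312), 56.83267593383789))
red (2369, np.float64(0.0185), ((388.901611328125, 4.958244323730469), (210.52777099609375, 205.0322723388672), 17.5128231048584))
[[0.549 0.258 0.094]
 [0.55  0.256 0.089]
 [0.547 0.26  0.089]
 [0.547 0.258 0.091]
 [0.547 0.256 0.09 ]
 [0.548 0.254 0.086]
 [0.545 0.26  0.091]
 [0.545 0.258 0.091]
 [0.545 0.256 0.093]
 [0.545 0.254 0.09 ]
 [0.543 0.261 0.089]
 [0.543 0.258 0.091]
 [0.543 0.254 0.085]
 [0.541 0.261 0.081]
 [0.541 0.258 0.089]
 [0.541 0.256 0.085]
 [0.541 0.255 0.08 ]
 [0.535 0.175 0.094]
 [0.533 0.177 0.092]
 [0.533 0.175 0.087]
 [0.533 0.173 0.089]
 [0.533 0.171 0.089]
 [0.531 0.177 0.089]
 [0.53  0.175 0.091]
 [0.53  0.172 0.096]
 [0.53  0.17  0.091]
 [0.528 0.177 0.092]
 [0.528 0.175 0.09 ]
 [0.528 0.173 0.093]
 [0.529 0.171 0.08 ]
 [0.526 0.177 0.09 ]
 [0.526 0.175 0.087]
 [0.526 0.173 0.092]
 [0.525 0.173 0.078]
 [0.48  0.271 0.092]
 [0.48  0.269 0.091]
 [0.48  0.267 0.089]
 [0.478 0.274 0.087]
 [0.478 0.271 0.091]
 [0.478 0.269 0.091]]
```

View pics/crop1.png

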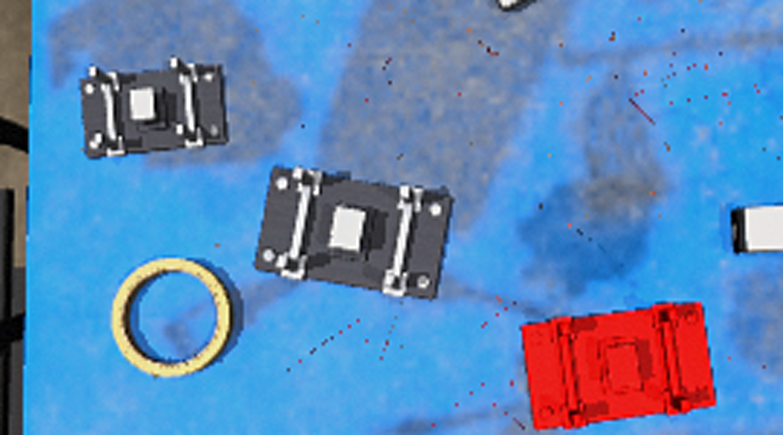

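The crop confirms the dark, larger rest: saddle at (0.503, 0.222), z 0.060, axis 79.6°. Tube centre is at (0.505, -0.191), axis 92.5°. Next I'll check the clearance of the path, then turn.

```bash
python3 - <<'E'
from m import *
p=snapshot('top');W=cloud(p)
m=(W[...,0]>.15)&(W[...,0]<.65)&(W[...,1]<-.05)&(W[...,1]>-.75)&(W[...,2]>.05)
P=W[m];print(len(P),P.min(0),P.max(0))
E
python3 -m creep '[{"hand":0.088,"slide":[0,0,0],"turn":-10.7},{"hand":0.088,"slide":[0,0,0],"turn":-10.7},{"hand":0.088,"slide":[0,0,0],"turn":-10.7},{"hand":0.088,"slide":[0,0,0],"turn":-10.7},{"hand":0.088,"slide":[0,0,0],"turn":-10.7}]'
python3 -m creep '[{"hand":0.088,"slide":[0,0,0],"turn":-10.7},{"hand":0.088,"slide":[0,0,0],"turn":-5.6},{"hand":0.088,"slide":[0,0,0],"turn":0}]'
```

```text
7950 [ 0.17638851 -0.67216094  0.05004782] [ 0.64997288 -0.47720059  0.35081139]
clock: 1.48
tool_pos: [0.2403, -0.577, 0.2468]
eef_rot: [0.993, -0.118, -0.0, 0.0]
contact_force: [-0.4, 0.2, -0.0]
opening: 0.999
clock: 1.85
tool_pos: [0.2402, -0.577, 0.2466]
eef_rot: [1.0, 0.02, 0.0, -0.0]
contact_force: [-0.4, -0.2, -0.5]
opening: 1.0
```

```bash
python3 -m creep '[{"hand":0.088,"slide":[0,-0.06,0],"turn":0},{"hand":0.088,"slide":[0,-0.06,0],"turn":0},{"hand":0.088,"slide":[0.056,-0.051,0],"turn":0},{"hand":0.088,"slide":[0.056,-0.051,0],"turn":0},{"hand":0.088,"slide":[0.056,-0.051,0],"turn":0}]'
python3 -m creep '[{"hand":0.088,"slide":[0.056,-0.051,0.03],"turn":0},{"hand":0.088,"slide":[0.056,-0.051,0.03],"turn":0},{"hand":0.088,"slide":[0,0,0.03],"turn":0},{"hand":0.088,"slide":[0,0,0],"turn":0},{"hand":0.088,"slide":[0,0,0],"turn":0}]'
python3 - <<'E'
from h import *
p=snapshot('wrist');save(p,'w1.png')
for d in pinpoint('tube_mid',p):print(d['uv'],d['conf'],world(p,d['uv'],.036),world(p,d['uv']))
from m import *
W=cloud(p);print(rect(W,(.505,-.191),.13,.028,.045))
print(get_state()['q'],get_state()['tool_pos'],get_state()['eef_rot'])
E
```

```text
clock: 2.48
tool_pos: [0.3698, -0.3239, 0.2471]
eef_rot: [1.0, 0.02, 0.0, 0.001]
contact_force: [1.0, -0.4, -0.7]
opening: 1.0
clock: 3.1
tool_pos: [0.4509, -0.2442, 0.1715]
eef_rot: [1.0, 0.02, 0.0, 0.001]
contact_force: [-0.1, -0.1, -0.2]
opening: 1.0
[406.5, 146.7] 0.56 [ 0.50399212 -0.19000877  0.036     ] [ 0.503908   -0.18997531  0.03642156]
(15576, np.float64(0.0363), ((507.4410705566406, -195.44094848632812), (36.73624038696289, 189.29037475585938), 2.578110456466675))
[ 0.67316715  0.68556054 -0.4338251   1.96840209  0.49904304  0.59128945
 -0.05578709] [ 0.45114536 -0.24441559  0.17182495] [9.99801886e-01 1.98770298e-02 8.12755637e-04 6.57768033e-04]
```

View pics/w1.png

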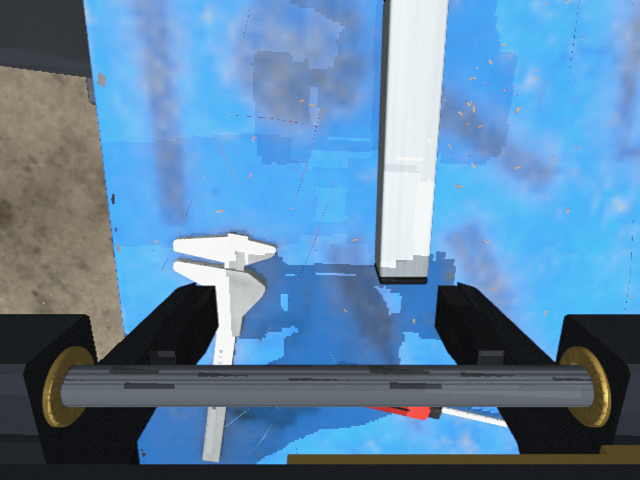

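```bash
python3 -m creep '[{"hand":0.088,"slide":[0.019,-0.017,0.02],"turn":0},{"hand":0.088,"slide":[0.019,-0.017,0.02],"turn":0},{"hand":0.088,"slide":[0.019,-0.017,0.02],"turn":0},{"hand":0.088,"slide":[0,0,0.025],"turn":0},{"hand":0.088,"slide":[0,0,0],"turn":0}]'
python3 -m creep '[{"hand":0.088,"slide":[0,0,0],"turn":0},{"hand":0.088,"slide":[0,0,0],"turn":0}]'
python3 - <<'E'
from m import *
P=[];
for i in range(4):
    p=snapshot('wrist');s=get_state();P.append(np.r_[s['contact_force'],s['moment']])
print(np.mean(P,0),np.std(P,0),s['tool_pos'],s['eef_rot'])
W=cloud(p);print(rect(W,(.505,-.191),.13,.028,.045))
E
```

```text
clock: 3.82
tool_pos: [0.5051, -0.1904, 0.0853]
eef_rot: [1.0, 0.021, -0.001, 0.0]
contact_force: [-0.7, -0.7, 0.1]
opening: 0.999
clock: 4.08
tool_pos: [0.5063, -0.1907, 0.0869]
eef_rot: [1.0, 0.02, 0.001, 0.0]
contact_force: [0.6, -0.5, 0.3]
opening: 0.997
[-0.30423045 -0.092881    0.22745493 -0.02095927 -0.0681143  -0.00207925] [0.68830516 0.14464463 0.65424138 0.02000598 0.02274361 0.03256178] [ 0.50605026 -0.19017857  0.08625101] [9.99780791e-01 2.09313912e-02 4.57851903e-04 1.92105719e-04]
(24317, np.float64(0.0364), ((507.09344482421875, -190.30860900878906), (36.1490478515625, 200.0763702392578), 2.542356491088867))
```

```bash
python3 -m creep '[{"hand":0.088,"slide":[0.001,0,0.025],"turn":0},{"hand":0.088,"slide":[0,0,0.025],"turn":0},{"hand":0.088,"slide":[0,0,0.015],"turn":0},{"hand":0.088,"slide":[0,0,0.009],"turn":0},{"hand":0.088,"slide":[0,0,0],"turn":0}]' 50
python3 -m creep '[{"hand":0.03,"slide":[0,0,0],"turn":0},{"hand":0.03,"slide":[0,0,0],"turn":0},{"hand":0.03,"slide":[0,0,0],"turn":0},{"hand":0.03,"slide":[0,0,0],"turn":0},{"hand":0.03,"slide":[0,0,0],"turn":0}]' 55
python3 -m creep '[{"hand":0.03,"slide":[0,0,0],"turn":0},{"hand":0.03,"slide":[0,0,0],"turn":0}]'
```

```text
clock: 4.9
tool_pos: [0.5068, -0.1898, 0.0115]
eef_rot: [1.0, 0.021, -0.0, -0.0]
contact_force: [0.7, -0.1, 0.3]
opening: 0.998
clock: 5.52
tool_pos: [0.5069, -0.1899, 0.0118]
eef_rot: [1.0, 0.021, 0.0, 0.0]
contact_force: [0.4, -0.4, 0.3]
opening: 0.451
clock: 5.78
tool_pos: [0.5062, -0.1899, 0.0117]
eef_rot: [1.0, 0.021, -0.001, 0.0]
contact_force: [-2.1, 0.8, 1.9]
opening: 0.405
```

Fingers are on the tube (0.405 × 88 ≈ 36 mm). I'll lift about 90 mm and feel.

```bash
python3 -m creep '[{"hand":0.03,"slide":[0,0,0],"turn":0},{"hand":0.03,"slide":[0,0,-0.01],"turn":0},{"hand":0.03,"slide":[0,0,-0.02],"turn":0},{"hand":0.03,"slide":[0,0,-0.025],"turn":0},{"hand":0.03,"slide":[0,0,-0.025],"turn":0}]'
python3 -m creep '[{"hand":0.03,"slide":[0,0,-0.01],"turn":0},{"hand":0.03,"slide":[0,0,0],"turn":0},{"hand":0.03,"slide":[0,0,0],"turn":0},{"hand":0.03,"slide":[0,0,0],"turn":0}]'
cat > feel.py <<'E'
from m import *
P=[]
for i in range(10):
    p=snapshot('wrist' if i<9 else 'side');s=get_state();P.append(np.r_[s['contact_force'],s['moment']])
print(np.mean(P,0).round(3),np.std(P,0).round(3),s['tool_pos'],s['eef_rot'],s['clock'])
save(p,'feel_%d.png'%int(s['clock']*10))
E
python3 feel.py; ls pics
```

```text
clock: 6.4
tool_pos: [0.5069, -0.1897, 0.0924]
eef_rot: [1.0, 0.021, 0.0, -0.0]
contact_force: [0.4, 0.1, -6.2]
opening: 0.407
clock: 6.9
tool_pos: [0.5063, -0.1896, 0.1008]
eef_rot: [1.0, 0.021, -0.001, -0.0]
contact_force: [0.4, -0.9, -5.8]
opening: 0.404
[ 0.011  0.089 -5.595 -0.049 -0.093  0.007] [0.302 0.598 0.507 0.021 0.033 0.035] [ 0.50688759 -0.18982834  0.10169932] [9.99776712e-01 2.11310969e-02 3.54437552e-05 2.98823219e-05] 7.4
crop1.png
feel_74.png
side0.png
top0.png
w0.png
w1.png
```

View pics/feel_74.png

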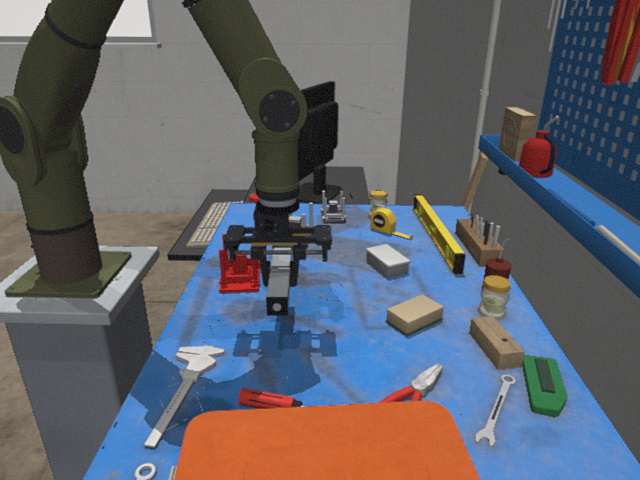

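Run:
```python
from m import *
p=snapshot('side');W=cloud(p)
m=(abs(W[...,0]-.507)<.014)&(abs(W[...,1]+.19)<.13)&(W[...,2]>.05)&(W[...,2]<.2)
P=W[m];
for a in np.arange(-.3,-.08,.02):
    q=P[(P[:,1]>=a)&(P[:,1]<a+.02)]
    if len(q): print(round(a,2),len(q),np.percentile(q[:,2],[5,50,95]).round(4))
```

```text
-0.3 349 [0.0939 0.1125 0.127 ]
-0.28 103 [0.1258 0.1271 0.1282]
-0.26 90 [0.1258 0.127  0.1281]
-0.24 91 [0.1257 0.1271 0.1282]
-0.22 262 [0.1264 0.1752 0.1985]
-0.2 74 [0.1256 0.1272 0.1281]
-0.18 74 [0.1262 0.1272 0.1283]
-0.16 66 [0.1256 0.1273 0.1286]
-0.14 37 [0.1262 0.1271 0.1283]
-0.12 18 [0.1244 0.1269 0.1285]
-0.1 25 [0.125  0.1263 0.1272]
```

Tube hangs level, but the moment is small against the noise, so I'll average more readings here.

```bash
cat > avg.py <<'E'
from m import *
import sys
P=[]
for i in range(int(sys.argv[1])):
    p=snapshot('wrist');s=get_state();P.append(np.r_[s['contact_force'],s['moment']])
P=np.array(P);print(P.mean(0).round(4),(P.std(0)/len(P)**.5).round(4),s['clock'],s['tool_pos'])
E
python3 avg.py 40
```

```text
[-3.2300e-02 -9.2000e-02 -5.7313e+00 -5.6000e-02 -8.7500e-02  2.1000e-03] [0.0752 0.0733 0.0795 0.0048 0.0056 0.0045] 9.45 [ 0.50686717 -0.18981335  0.10170894]
```

```bash
python3 -m creep '[{"hand":0.03,"slide":[0,0,0.025],"turn":0},{"hand":0.03,"slide":[0,0,0.025],"turn":0},{"hand":0.03,"slide":[0,0,0.025],"turn":0},{"hand":0.03,"slide":[0,0,0.01],"turn":0},{"hand":0.03,"slide":[0,0,0.003],"turn":0}]'
python3 -m creep '[{"hand":0.03,"slide":[0,0,0.0015],"turn":0},{"hand":0.03,"slide":[0,0,0],"turn":0},{"hand":0.03,"slide":[0,0,0],"turn":0}]'
```

```text
clock: 10.07
tool_pos: [0.507, -0.1897, 0.0135]
eef_rot: [1.0, 0.021, -0.0, -0.0]
contact_force: [0.1, 0.2, -5.7]
opening: 0.405
clock: 10.45
tool_pos: [0.5072, -0.19, 0.0127]
eef_rot: [1.0, 0.021, 0.0, 0.0]
contact_force: [0.2, -0.3, -5.0]
opening: 0.403
```

```bash
python3 -m creep '[{"hand":0.088,"slide":[0,0,0],"turn":0},{"hand":0.088,"slide":[0,0,0],"turn":0},{"hand":0.088,"slide":[0,0,0],"turn":0},{"hand":0.088,"slide":[0,0,0],"turn":0},{"hand":0.088,"slide":[0,0,0],"turn":0}]'
python3 -m creep '[{"hand":0.088,"slide":[0,0,-0.025],"turn":0},{"hand":0.088,"slide":[0,0,-0.025],"turn":0},{"hand":0.088,"slide":[0,0,-0.025],"turn":0},{"hand":0.088,"slide":[0,0,0],"turn":0},{"hand":0.088,"slide":[0,0,0],"turn":0}]'
python3 avg.py 40
python3 - <<'E'
from m import *
p=snapshot('wrist');W=cloud(p);print(rect(W,(.505,-.191),.13,.028,.045))
save(p,'w2.png')
E
```

```text
clock: 11.08
tool_pos: [0.5069, -0.1898, 0.0122]
eef_rot: [1.0, 0.021, 0.0, 0.0]
contact_force: [-0.7, 0.3, -0.8]
opening: 0.944
clock: 11.7
tool_pos: [0.5064, -0.1899, 0.0866]
eef_rot: [1.0, 0.021, -0.0, 0.0]
contact_force: [0.2, -0.5, -0.0]
opening: 0.997
[ 0.0609 -0.0916  0.1038 -0.0289 -0.0811  0.0145] [0.0732 0.0682 0.0801 0.0054 0.0053 0.0052] 13.7 [ 0.50684058 -0.18981922  0.08717795]
(24068, np.float64(0.0364), ((508.6701354980469, -190.57608032226562), (36.083675384521484, 200.06298828125), 2.5301859378814697))
```

Balance point estimate is about 4.6 ± 1 mm from the centre towards +y. I'll regrip there and re-feel after lifting.

```bash
python3 -m creep '[{"hand":0.088,"slide":[0,-0.005,0.025],"turn":0},{"hand":0.088,"slide":[0,0,0.025],"turn":0},{"hand":0.088,"slide":[0,0,0.015],"turn":0},{"hand":0.088,"slide":[0,0,0.0095],"turn":0},{"hand":0.088,"slide":[0,0,0],"turn":0}]'
python3 -m creep '[{"hand":0.03,"slide":[0,0,0],"turn":0},{"hand":0.03,"slide":[0,0,0],"turn":0},{"hand":0.03,"slide":[0,0,0],"turn":0},{"hand":0.03,"slide":[0,0,0],"turn":0},{"hand":0.03,"slide":[0,0,0],"turn":0}]' 55
python3 -m creep '[{"hand":0.03,"slide":[0,0,0],"turn":0},{"hand":0.03,"slide":[0,0,0],"turn":0},{"hand":0.03,"slide":[0,0,-0.01],"turn":0},{"hand":0.03,"slide":[0,0,-0.02],"turn":0},{"hand":0.03,"slide":[0,0,-0.03],"turn":0}]'
python3 -m creep '[{"hand":0.03,"slide":[0,0,-0.03],"turn":0},{"hand":0.03,"slide":[0,0,0],"turn":0},{"hand":0.03,"slide":[0,0,0],"turn":0},{"hand":0.03,"slide":[0,0,0],"turn":0}]'
python3 avg.py 40
```

```text
clock: 14.38
tool_pos: [0.5065, -0.1848, 0.0124]
eef_rot: [1.0, 0.021, -0.0, 0.0]
contact_force: [-0.0, -0.5, 0.4]
opening: 0.997
clock: 15.0
tool_pos: [0.5067, -0.1849, 0.0128]
eef_rot: [1.0, 0.021, 0.0, 0.0]
contact_force: [0.2, 0.0, 0.1]
opening: 0.457
clock: 15.62
tool_pos: [0.5053, -0.1846, 0.0727]
eef_rot: [1.0, 0.021, -0.002, -0.0]
contact_force: [1.0, 0.8, -4.9]
opening: 0.402
clock: 16.12
tool_pos: [0.5056, -0.1847, 0.1014]
eef_rot: [1.0, 0.021, -0.001, -0.0]
contact_force: [0.3, 0.9, -4.8]
opening: 0.404
[-5.2600e-02 -1.5400e-02 -5.6068e+00 -3.4300e-02 -8.7100e-02 -4.7000e-03] [0.0854 0.0713 0.0904 0.0049 0.0057 0.0053] 18.125 [ 0.50664212 -0.18484332  0.1026991 ]
```

The residual moment is near zero (~1 mm). Now I'll raise, turn 12.8°, and carry the tube over.

```bash
python3 -m creep '[{"hand":0.03,"slide":[0,0,-0.02],"turn":3},{"hand":0.03,"slide":[0,0,-0.02],"turn":5},{"hand":0.03,"slide":[0,0,-0.02],"turn":4.8},{"hand":0.03,"slide":[0,-0.015,0],"turn":0},{"hand":0.03,"slide":[-0.006,-0.03,0],"turn":0}]'
python3 -m creep '[{"hand":0.03,"slide":[-0.006,-0.033,0],"turn":0},{"hand":0.03,"slide":[-0.006,-0.033,0],"turn":0},{"hand":0.03,"slide":[-0.006,-0.033,0],"turn":0},{"hand":0.03,"slide":[-0.006,-0.033,0],"turn":0},{"hand":0.03,"slide":[-0.006,-0.033,0],"turn":0}]'
python3 -m creep '[{"hand":0.03,"slide":[-0.006,-0.033,0],"turn":0},{"hand":0.03,"slide":[-0.006,-0.033,0],"turn":0},{"hand":0.03,"slide":[-0.006,-0.033,0],"turn":0},{"hand":0.03,"slide":[-0.006,-0.033,0],"turn":0},{"hand":0.03,"slide":[-0.006,-0.033,0],"turn":0}]'
python3 -m creep '[{"hand":0.03,"slide":[-0.004,-0.015,0],"turn":0},{"hand":0.03,"slide":[0,0,0],"turn":0},{"hand":0.03,"slide":[0,0,0],"turn":0}]'
cat > err.py <<'E'
from m import *
s=get_state();q=s['eef_rot'];a=2*np.arctan2(q[1],q[0])
d=np.array([.503,.2222])-s['tool_pos'][:2]
print('ang',np.degrees(a),'tx',d@[np.cos(a),np.sin(a)],'ty',d@[np.sin(a),-np.cos(a)],s['tool_pos'],s['clock'],q)
E
python3 err.py
```

```text
clock: 18.75
tool_pos: [0.5088, -0.1394, 0.1621]
eef_rot: [0.996, -0.091, 0.0, 0.0]
contact_force: [0.3, 0.7, -6.2]
opening: 0.399
clock: 19.38
tool_pos: [0.5082, 0.0307, 0.1618]
eef_rot: [0.996, -0.089, -0.001, -0.0]
contact_force: [-0.0, 0.0, -5.6]
opening: 0.403
clock: 20.0
tool_pos: [0.5079, 0.1981, 0.1616]
eef_rot: [0.996, -0.089, -0.001, 0.0]
contact_force: [0.6, -0.0, -5.6]
opening: 0.403
clock: 20.38
tool_pos: [0.5078, 0.2091, 0.1622]
eef_rot: [0.996, -0.091, -0.0, 0.001]
contact_force: [0.0, -0.5, -6.0]
opening: 0.405
ang -10.470197158039747 tx -0.007117225905481111 ty -0.011978178818336793 [0.507822   0.20912789 0.16218991] 20.375 [ 9.95827693e-01 -9.12425363e-02 -4.15429428e-04  1.35372727e-03]
```

```bash
python3 -m creep '[{"hand":0.03,"slide":[-0.007,-0.0115,0],"turn":0},{"hand":0.03,"slide":[0,0,0],"turn":0},{"hand":0.03,"slide":[0,0,0.02],"turn":0},{"hand":0.03,"slide":[0,0,0.015],"turn":0},{"hand":0.03,"slide":[0,0,0],"turn":0}]'
python3 -m creep '[{"hand":0.03,"slide":[0,0,0],"turn":0},{"hand":0.03,"slide":[0,0,0],"turn":0}]'
python3 err.py
python3 - <<'E'
from m import *
for c in('side','wrist','top'):
    p=snapshot(c);save(p,c+'5.png');W=cloud(p)
    if c=='side':cv2.imwrite('pics/side5c.png',cv2.resize(p['frame'][150:290,200:380],None,fx=4,fy=4,interpolation=2)[:,:,::-1])
    try: print(c,rect(W,(.503,.222),.14,.14-.007,.158))
    except Exception as e: print(e)
    m=(np.hypot(W[...,0]-.503,W[...,1]-.222)<.13)&(W[...,2]>.1);print(np.histogram(W[m][:,2],bins=np.arange(.1,.2,.01)))
E
```

```text
clock: 21.0
tool_pos: [0.5024, 0.2233, 0.1265]
eef_rot: [0.996, -0.09, -0.001, 0.001]
contact_force: [0.0, -0.1, -5.8]
opening: 0.403
clock: 21.25
tool_pos: [0.5037, 0.2242, 0.1283]
eef_rot: [0.996, -0.091, 0.001, -0.0]
contact_force: [0.4, 0.7, -5.5]
opening: 0.402
ang -10.385925831114196 tx -0.0003115059930646074 ty 0.0020952010638797675 [0.50368412 0.22420472 0.12826461] 21.25 [ 9.95895319e-01 -9.05102462e-02  5.38820915e-04 -3.44031750e-04]
side (575, np.float64(0.1487), ((499.84808349609375, 211.54139709472656), (196.09092712402344, 67.76496124267578), 70.13597869873047))
(array([  0,  18, 112, 117, 138, 366,  67,  44,  54]), array([0.1 , 0.11, 0.12, 0.13, 0.14, 0.15, 0.16, 0.17, 0.18, 0.19]))
wrist (47806, np.float64(0.1516), ((506.8839111328125, 249.30755615234375), (66.54068756103516, 140.6857147216797), 0.9018514156341553))
(array([    0,     2,   470,   837,  1934, 45609,  2547,   925,  2436]), array([0.1 , 0.11, 0.12, 0.13, 0.14, 0.15, 0.16, 0.17, 0.18, 0.19]))
top (75, np.float64(0.1506), ((492.1022644042969, 123.08938598632812), (38.19374084472656, 17.20792007446289), 26.118486404418945))
(array([ 0,  1,  0,  3, 21, 51,  0,  0,  2]), array([0.1 , 0.11, 0.12, 0.13, 0.14, 0.15, 0.16, 0.17, 0.18, 0.19]))
```

View pics/side5c.png

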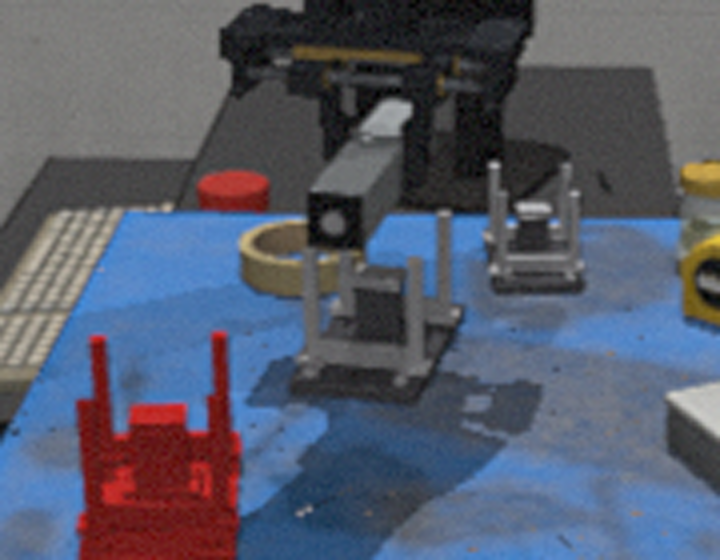

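View pics/wrist5.png

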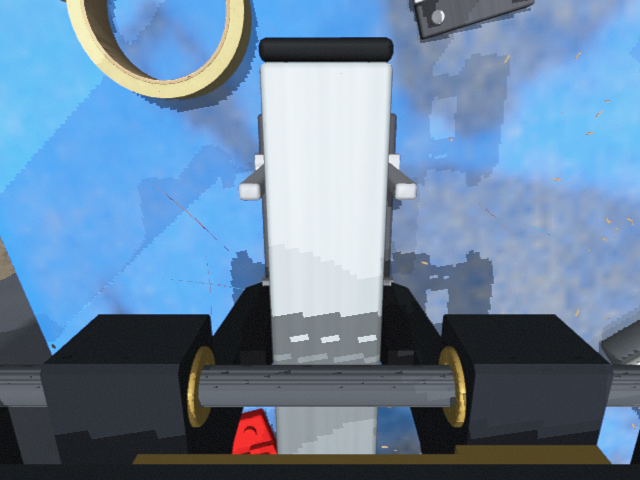

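Run:
```python
from m import *
p=snapshot('wrist');W=cloud(p)
a=np.radians(79.6);e=np.array([np.cos(a),np.sin(a)]);n=np.array([-e[1],e[0]])
for sl in ((slice(183,200),slice(240,260)),(slice(183,200),slice(396,416))):
    P=W[sl].reshape(-1,3);P=P[(P[:,2]>.08)&(P[:,2]<.1)];r=P[:,:2]-[.503,.2222]
    print(len(P),P[:,2].mean(),'along',np.percentile(r@e,[2,50,98]).round(4),'across',np.percentile(r@n,[2,50,98]).round(4))
```

```text
333 0.09025681568736772 along [0.0397 0.0434 0.0469] across [0.0284 0.0324 0.0369]
330 0.0901960874278078 along [0.0396 0.0436 0.047 ] across [-0.0412 -0.0368 -0.0326]
```

```bash
python3 -m creep '[{"hand":0.03,"slide":[0,0.002,0],"turn":0},{"hand":0.03,"slide":[0,0,0.02],"turn":0},{"hand":0.03,"slide":[0,0,0.02],"turn":0},{"hand":0.03,"slide":[0,0,0.01],"turn":0},{"hand":0.03,"slide":[0,0,0],"turn":0}]'
python3 -m creep '[{"hand":0.03,"slide":[0,0,0.002],"turn":0},{"hand":0.03,"slide":[0,0,0.001],"turn":0},{"hand":0.03,"slide":[0,0,0],"turn":0},{"hand":0.03,"slide":[0,0,0],"turn":0}]'
python3 err.py; python3 avg.py 5
```

```text
clock: 22.08
tool_pos: [0.5026, 0.2218, 0.0772]
eef_rot: [0.996, -0.09, -0.0, 0.0]
contact_force: [-0.5, 0.1, -4.8]
opening: 0.401
clock: 22.58
tool_pos: [0.503, 0.222, 0.0749]
eef_rot: [0.996, -0.09, 0.0, -0.0]
contact_force: [-0.4, 0.7, -5.8]
opening: 0.401
ang -10.382472127274264 tx -4.237394718458996e-05 ty -0.0001772649166887953 [0.50300973 0.222018   0.07489472] 22.575 [ 9.95898229e-01 -9.04802472e-02  1.95079863e-04 -5.82955979e-05]
[ 1.6840e-01  4.1110e-01 -5.7271e+00 -2.0000e-03 -5.9000e-02  1.0800e-02] [0.1    0.2831 0.2808 0.0068 0.0063 0.0152] 22.825 [0.50286648 0.22196866 0.07469028]
```

```bash
python3 -m creep '[{"hand":0.03,"slide":[0,0,0.001],"turn":0},{"hand":0.03,"slide":[0,0,0.001],"turn":0},{"hand":0.03,"slide":[0,0,0],"turn":0},{"hand":0.03,"slide":[0,0,0],"turn":0}]'
python3 avg.py 5
```

```text
clock: 23.32
tool_pos: [0.5029, 0.222, 0.0728]
eef_rot: [0.996, -0.09, 0.0, 0.0]
contact_force: [0.6, -0.8, -3.3]
opening: 0.405
[-2.8050e-01 -3.0910e-01 -2.7891e+00 -7.7600e-02  5.9800e-02 -2.0000e-04] [0.1626 0.1292 0.1798 0.0127 0.014  0.012 ] 23.575 [0.50287925 0.22196364 0.07276333]
```

Contact has started: about half the weight is on the saddle. A little more, then I'll ease the grip open gently.

```bash
python3 -m creep '[{"hand":0.03,"slide":[0,0,0.0006],"turn":0},{"hand":0.03,"slide":[0,0,0],"turn":0},{"hand":0.03,"slide":[0,0,0],"turn":0}]'
python3 avg.py 4
python3 -m creep '[{"hand":0.035,"slide":[0,0,0],"turn":0},{"hand":0.037,"slide":[0,0,0],"turn":0},{"hand":0.039,"slide":[0,0,0],"turn":0},{"hand":0.041,"slide":[0,0,0],"turn":0},{"hand":0.041,"slide":[0,0,0],"turn":0}]' 20
python3 avg.py 4
```

```text
clock: 23.95
tool_pos: [0.5029, 0.222, 0.0727]
eef_rot: [0.996, -0.09, 0.0, 0.0]
contact_force: [-1.1, -1.2, 5.5]
opening: 0.402
[-1.8407e+00 -8.0740e-01  5.4234e+00 -2.4590e-01  4.6000e-01 -2.1000e-03] [0.2188 0.068  0.1738 0.0226 0.0164 0.0112] 24.15 [0.50285904 0.22199764 0.07272146]
clock: 24.78
tool_pos: [0.503, 0.2221, 0.072]
eef_rot: [0.996, -0.09, 0.0, -0.0]
contact_force: [0.8, 0.5, 0.1]
opening: 0.462
[ 0.0178 -0.2551 -0.2471 -0.0308 -0.0406 -0.011 ] [0.1823 0.1799 0.1703 0.0115 0.0106 0.0063] 24.975 [0.50290013 0.22200554 0.07205749]
```

Run:
```python
from m import *
p=snapshot('wrist');W=cloud(p);save(p,'w7.png')
a=np.radians(79.6);e=np.array([np.cos(a),np.sin(a)])
m=(abs((W[...,:2]-[.503,.222])@[-e[1],e[0]])<.012)&(W[...,2]>.07)&(W[...,2]<.12)&(abs((W[...,:2]-[.503,.222])@e)<.11)
P=W[m];t=(P[:,:2]-[.503,.222])@e;print(np.polyfit(t,P[:,2],1),t.min(),t.max())
s=snapshot('side');cv2.imwrite('pics/side7c.png',cv2.resize(s['frame'][150:290,200:380],None,fx=4,fy=4,interpolation=2)[:,:,::-1])
```

```text
[-0.0018729   0.09656499] -0.041717924796261435 0.09448053316633663
```

View pics/side7c.png

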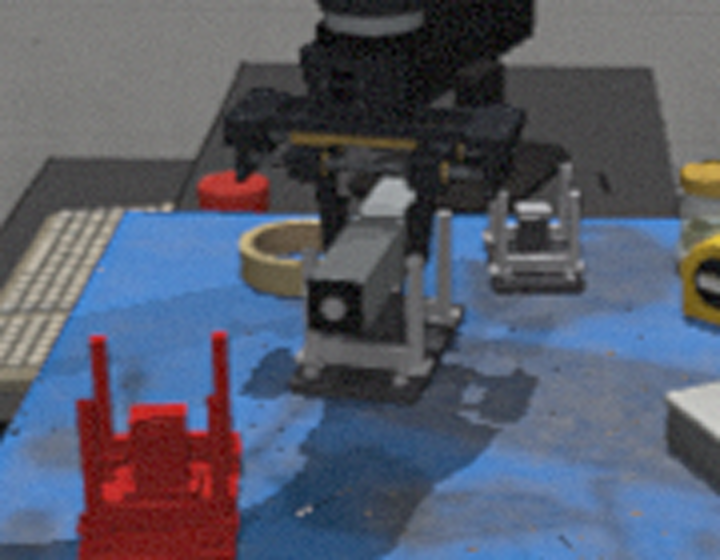

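Released and level (slope -0.002, top at 96.6 mm). I'll open further and withdraw straight up.

```bash
python3 -m creep '[{"hand":0.05,"slide":[0,0,0],"turn":0},{"hand":0.06,"slide":[0,0,0],"turn":0},{"hand":0.065,"slide":[0,0,0],"turn":0},{"hand":0.065,"slide":[0,0,0],"turn":0},{"hand":0.065,"slide":[0,0,-0.01],"turn":0}]'
python3 -m creep '[{"hand":0.065,"slide":[0,0,-0.025],"turn":0},{"hand":0.065,"slide":[0,0,-0.03],"turn":0},{"hand":0.065,"slide":[0,0,-0.03],"turn":0},{"hand":0.065,"slide":[0,0,-0.03],"turn":0},{"hand":0.065,"slide":[0,0,0],"turn":0}]'
python3 -m creep '[{"hand":0.065,"slide":[0,0,0],"turn":0},{"hand":0.065,"slide":[0,0,0],"turn":0},{"hand":0.065,"slide":[0,0,0],"turn":0},{"hand":0.065,"slide":[0,0,0],"turn":0}]'
python3 - <<'E'
from m import *
p=snapshot('wrist');W=cloud(p);save(p,'w8.png')
a=np.radians(79.6);e=np.array([np.cos(a),np.sin(a)])
m=(abs((W[...,:2]-[.503,.222])@[-e[1],e[0]])<.012)&(W[...,2]>.07)&(W[...,2]<.12)&(abs((W[...,:2]-[.503,.222])@e)<.11)
P=W[m];t=(P[:,:2]-[.503,.222])@e;print(np.polyfit(t,P[:,2],1),t.min(),t.max(),rect(W,(.503,.222),.13,.092,.105))
p=snapshot('top');W=cloud(p)
for n,c,r in(('tape',(.436,.368),.08),('box',(.738,.06),.08),('block',(.754,-.17),.08)):print(n,rect(W,c,r,.012,.045))
s=snapshot('side');save(s,'side8.png')
E
```

```text
clock: 25.7
tool_pos: [0.5024, 0.2218, 0.0819]
eef_rot: [0.996, -0.09, -0.001, 0.0]
contact_force: [-0.3, 0.3, 0.4]
opening: 0.736
clock: 26.32
tool_pos: [0.5042, 0.2227, 0.1997]
eef_rot: [0.996, -0.091, 0.002, -0.001]
contact_force: [0.2, -0.8, 0.3]
opening: 0.737
clock: 26.82
tool_pos: [0.5026, 0.2219, 0.1966]
eef_rot: [0.996, -0.09, -0.0, 0.0]
contact_force: [0.5, 0.3, -0.3]
opening: 0.741
[-0.00160513  0.09651516] -0.09260764123743363 0.09540636425159707 (16695, np.float64(0.0965), ((504.6242980957031, 222.2303466796875), (187.2802276611328, 73.48786163330078), 78.99224853515625))
tape (549, np.float64(0.0239), ((435.4536437988281, 368.00701904296875), (94.96113586425781, 93.53842163085938), 89.93333435058594))
box (1117, np.float64(0.0338), ((735.5585327148438, 65.6747817993164), (63.704219818115234, 102.07211303710938), 27.2011775970459))
block (1072, np.float64(0.0306), ((767.224609375, -162.03634643554688), (100.40886688232422, 64.29351806640625), 35.97495651245117))
```

View pics/side8.png

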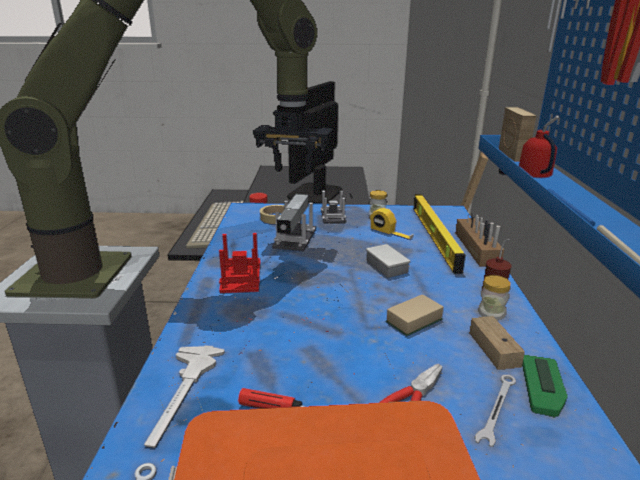

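The side view shows the tube lying level across the rest at about (295,218), with the gripper clear above it. The bystanders have not moved.

```bash
python3 -c "
from plant import *;print(finish_job())"
```

```text
the job is handed in; nothing more can be done
None
```

The tube is lying level on the saddle of the larger dark rest, between the guard forks, and the job was handed in at about 27 s with the gripper clear.

- **Finding the balance point:** I lifted the tube at its centre and felt the balance point about 5 mm from the centre, towards +y. I set it down flat, let go and regripped there. The second lift showed a residual moment worth about 1 mm.
- **Last checks:** After I let go and withdrew, the tube's top was at 96.5 mm, as expected on a 60 mm saddle. Its slope was about 0.1°, and the contact force read about zero. The masking tape was within 0.5 mm of where it started. The grey box and sanding block look unmoved in the pictures, though I took no exact starting measurement of those two.
- **Disagreements:** The wrist and top cameras differed by about 2 mm on the rest's position. That is within their calibration, and I placed the tube between the two along its length. While lowering, I pressed briefly on the saddle with about 5 N before opening the fingers, well under the 40 N limit.

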